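Mount a lens in its cell and screw the retaining ring down snug

ROBOT

A 6-joint arm with a two-finger parallel gripper is mounted at the origin on the work surface; the furniture and walls round the work are solid. World frame = base frame: x ahead of the robot, y to its left, z up, the work surface at z = 0. Lengths are in mm, angles in rad, forces in N, time in s.
With the tool pointing down it reaches from about 325 to 750 mm from the base axis. Payload 7.6 kg.
Tool frame: the origin (TCP) lies midway between the tips of the shut fingers; the grasp point (between the pads) lies 19 mm behind it (r.hold_point_z is the distance from the TCP to the grasp point, in mm); z points along the fingers, y is the line along which they close (so a half turn about z gives the same grasp; the last joint's range is limited). The gripper opens to 85 mm and grips with 20 to 120 N. Pads are 22 mm wide; open, the fingers measure 114 mm over their backs; the gripper's body (76 mm by 85 mm) begins 54 mm behind the grasp point. The pads swing forward as they close: fully open they stand 13 mm farther back than shut.
Start: joints at [1.193, 0.052, 1.401, -0, 1.689, -0.07], TCP at [159.039, 500.352, 231.323] pointing down, gripper open.
Joint ranges: [-2.9, 2.9], [-0.91, 2.17], [0.12, 2.37], [-1.06, 4.2], [0.26, 2.73], [-2.93, 2.93]. Speed limits (rad/s): [2.57, 2.57, 3.01, 3.14, 3.14, 3.14].

INTERFACE

Orientations are given as a rotation vector (axis times angle).
In Python, from cell import r gives the robot as it stands.
- The arm moves only by the tool carry_out, never from a script. Its argument "deltas" is a list of rows, each a list of 7 numbers: the opening, from 0 (shut) to 1 (fully open), then the shift along the world's x, y, z scaled (see below), then the turn, a rotation vector about the world's x, y, z scaled (see below). A call has 1 to 20 rows; each row shifts and turns the commanded pose from where the row before left it; what a row does not reach is not made up. The controller multiplies each number of a shift by 200 mm and each number of a turn by 60 degrees. A row lasts 1/10 s, in which the tool goes at most 50 mm and 8.59 degrees, less where a joint would pass 70% of its speed; a pose out of reach is approached as far as the arm can. A call with a number of a shift or a turn outside -1 to 1 is refused whole. A call with a gripper value outside its range is refused whole. The fingers move at their own pace and stop on an object; "force" is the grip in N (left out, the last holds). Time passes only in rows, so rows that do not move let the fingers close. It gives the time, the measured TCP pose, the force, the opening and the grip force at its end, in the units of the state.
- r.read_state(): the state, without advancing time (a new reading comes with each control period).
- r.capture(name): name is "scene" or "side" or "wrist"; returns a dict with "image" (480x640x3 uint8, blue, green, red), "camera_matrix" (3x3 intrinsics, pixels), "eye" and "orientation" of the camera in the world. Camera axes: x right, y down, z forward; pixel columns grow to the right and rows downward; lengths in mm; the calibration is good to about 2 mm. A picture is of the moment at which its call begins. There is no depth.
- r.hand_in(): hands the job in; it is judged then, once.
Trained networks look in a picture, given as the dict that the camera call returned (one of the last four; its "shot" number tells which), for a name from the list of things; names that differ only in an ending like _2 or _b are one class to them, and where a whole thing is asked for, a point or a joint stands for the part that bears it (a point fixed in the world has none). Each returns a list of dicts, best first, with "score" (0 to 1); they miss things now and then, are a little off and sometimes report something else, mostly with a low value. They report only what shows in the picture. A call takes as long as a camera call. They do not tell look-alikes from the thing itself.
- r.boxes_of(thing, picture): "centre" ([row, column] in pixels, amid what is visible of it).
- r.mark_of(thing, picture): "centre" ([row, column] in pixels: a listed point, or the origin of a listed thing).
The state is a dict: "time_s": time; "joint_pos": joint angles; "joint_velocities": joint speeds; "joint_torque": joint torques, N m; "tool_pos": TCP position; "orientation": TCP orientation; "contact_force": force on the tool from outside, world axes, zero at the start; "ft_torque": the same for the moment, N m; "grip_width": opening from 0.0 (shut) to 1.0 (fully open); "grip_force": force on a finger pad.
Only numpy, scipy, OpenCV 4.12 (cv2) and the standard library are available. Lean on these libraries where they do the work, as an engineer would, in place of code of your own. Each camera call takes 0.05 s, during which the arm holds its last target. There are 200 camera calls.

TASK

Gently set the brass lens, barrel up, into the round neck of the lens cell so that it goes fully home on its sprung seat, and let go of it. Then put the black retaining ring over it and screw the ring down (clockwise from above) until it is snug: it must clearly load the spring under the lens, but must not be forced down hard. Leave the lens and the ring level in place, and do not disturb the glue bottle, the screw dish or the plug gauge.

Things in the scene. Friction and masses are not known exactly. Their poses are not given: they have to be found in the camera images.
- lens_center (a point): Glass lens in a brass mount, 26 mm tall, 80 g. Lower part: flange 40 mm in diameter, 12 mm high; above it a barrel 25 mm in diameter, 14 mm high, to hold it by. This point is on its axis, 13 mm above the underside (1 mm above the flange's top); z is up along the barrel. Starts on one of two circles on a dark mat, 4 mm thick. Wedged in the bore with over 45 N it is spoilt.
- ring_center (a point): Black knurled retaining ring, 63 mm outside diameter, 17 mm tall, 70 g, lying right way up on the mat's other circle; hold it by the outside. Its top plate (underside 14 mm above the lower edge, hole 30 mm in diameter for the lens barrel) presses on the lens flange. This point is on the axis, half-way up (8.5 mm above the lower edge); z is up.
- ring_lug (a point): The first of three lugs inside the ring's skirt (bore 56 mm), 120 degrees apart, at the lower edge, 3 mm tall, 4 mm wide, reaching in to 24.6 mm from the axis. White dots on the ring's top mark them. This point is on the first lug, 26 mm from the axis along the ring's +x, 1.5 mm above the lower edge.
- cell: Lens cell: fixed aluminium plate 104 x 104 x 12 mm on the desk, a dark steel neck in its middle. Origin on the neck's axis at desk height, z up. Neck: rim 34 mm above the desk, bore 41.5 mm, outside diameter 47 mm. Three right-handed thread ribs run outside it (53.6 mm diameter over them), each 84 degrees long.
- cell_gap (a point): The first of three gaps between the ribs, 34 degrees wide, at 0, 120 and 240 degrees from the cell's +x (red lines on the plate). This point is 26 mm along +x, at rim height. With its lugs over the gaps the ring drops until its plate rests on the lens. Turned clockwise from above, the lugs run under the ribs (undersides fall 31.5 to 23 mm above the desk, 0.1 mm a degree).
- cell_seat (a point): Sprung lens seat in the bore, on the axis; this fixed point is 26 mm above the desk. The unloaded seat is 26 to 29 mm above it, by hidden shims that differ from cell to cell: where the ring grows tight must be felt. The seat gives 3 mm at 5 N per mm. Snug is 4 to 20 N on the lens, a turning moment of about 0.15 to 0.6 N m; over 25 N spoils the lens. The ring stays where it is left.
- glue: White glue bottle with a blue cap, 35 mm diameter, 126 mm tall, standing loose; origin at its underside. Bystander: leave it alone.
- dish: Round steel dish of small screws, 69 mm diameter, 18 mm tall, loose; origin at its underside. Bystander: leave it alone.
- gauge: Steel plug gauge with a red band, 113 x 18 x 18 mm, lying loose along its x; origin at its underside. Bystander: leave it alone.
Mind the look-alikes: they are no part of the job. Of the things that look like the part that bears lens_center, take the one that is farthest to the robot's left at the start. Leave any purple look-alike of the part that bears ring_center alone.

How it is judged (in metres and radians):
On the way:
1. the lens stands level in the bore, down on its seat, let go of, with the ring not yet on it (horizontal distance between lens_center and cell below 0.002 m and z of lens_center in the frame of cell below 0.0428 m and angle between lens_center's own z axis and vertical below 0.06 rad and contact force between lens and the fingers below 0.05 N and contact force between lens and ring below 0.05 N), for 0.2 s.
At the end, for the whole second after the job is handed in: The lens stands within 2 mm of the cell's axis and the ring within 3 mm, both within 0.06 rad of level, the ring's middle less than 36 mm above the desk, and the ring, let go of and at rest, presses on the lens with 4 to 20 N (horizontal distance between lens_center and cell below 0.002 m and angle between each of lens_center, ring_center's own z axis and vertical below 0.06 rad and horizontal distance between ring_center and cell below 0.003 m and z of ring_center in the frame of cell below 0.036 m and contact force between ring and lens between 4 and 20 N and linear speed of ring below 0.01 m/s); the robot touches nothing.
It fails at once if the ring is forced onto the lens with more than 25 N (contact force between ring and lens above 25 N).
It fails at once if the lens is jammed in the cell (contact forces over 45 N in all) (contact force between lens and cell above 45 N).
It fails at once if a bystander is moved by more than 20 mm (distance of any of glue, dish, gauge from where it was at the start of the episode above 0.02 m).
It also fails if it takes over 67 s, if anything falls off the work surface, if the arm or the gripper's body presses on something with over 40 N, if the wrist force passes 120 N, or if a joint passes its speed limit or range.

## Working session

There is one attempt and no reset: what is moved stays moved. The work goes in short steps, Python scripts to look and compute and a tool call to move; the robot and the scene stay as the last step left them, time stands still between calls to the robot, and variables do not carry over. Pictures are saved under pics/ and viewed, at most 13 in all, crops included, and the job is handed in when it is done.

Besides the shell and the picture viewer there is one more tool, called after ">>>" as name([rows], argument=value, ...), one row to a line, values as JSON. carry_out: Moves the arm, as the interface text tells. Shifts and turns lie within -1 to 1; 1 stands for 200 mm of shift or 60 degrees of turn. Its arguments: {"type":"object","properties":{"deltas":{"type":"array"},"force":{"type":"number"}},"required":["deltas"]}

```bash
mkdir -p pics
cat > h.py <<'E'
from cell import r
import numpy as np, cv2
from scipy.spatial.transform import Rotation as R
def rot(o):
    o=np.array(o,float)
    return o if o.shape==(3,3) else (R.from_rotvec(o).as_matrix() if o.size==3 else R.from_quat(o).as_matrix())
def onz(p,rc,z):
    d=rot(p["orientation"])@np.linalg.inv(p["camera_matrix"])@np.array([rc[1],rc[0],1.])
    e=np.array(p["eye"]);return e+d*(z-e[2])/d[2]
def proj(p,X):
    c=rot(p["orientation"]).T@(np.array(X,float)-p["eye"]);u=np.array(p["camera_matrix"])@c;return u[:2][::-1]/u[2]
Z=dict(lens_center=17,ring_center=12.5,ring_lug=5.5,cell=0,cell_gap=34,cell_seat=26,glue=0,dish=0,gauge=0)
def look(p,names,f="mark_of"):
    for n in names:
        for d in getattr(r,f)(n,p)[:5]:
            if d["score"]>.15: print(n,round(d["score"],2),np.round(d["centre"]),np.round(onz(p,d["centre"],Z[n])[:2],1))
E
python3 - <<'E'
from h import *
ims=[]
for n in ("scene","side","wrist"):
    p=r.capture(n);cv2.imwrite(f"pics/{n}0.png",p["image"]);ims.append(p["image"])
    print(n,p["eye"],p["orientation"]);look(p,Z)
E
```

```text
scene [ -47.1544184  -218.83912578  543.05234193] [-1.95381116  1.07474358 -0.53489398]
lens_center 0.83 [229. 197.] [498.6 382.3]
lens_center 0.73 [288. 176.] [367.4 302.9]
lens_center 0.49 [248. 254.] [505.5 266.6]
ring_center 0.93 [251. 256.] [504.6 263.3]
ring_center 0.81 [271. 316.] [512.7 152.8]
ring_center 0.2 [231. 397.] [672.3  95. ]
ring_lug 0.72 [263. 250.] [481.3 256.1]
ring_lug 0.58 [278. 330.] [515.3 130.6]
cell 0.64 [303. 451.] [563.8 -43.8]
cell 0.42 [271. 461.] [641.5 -28.8]
cell_gap 0.92 [273. 461.] [593.1 -42.7]
cell_gap 0.66 [227. 196.] [484.2 367.7]
cell_gap 0.61 [251. 254.] [480.2 245.1]
cell_seat 0.71 [288. 454.] [567.4 -43. ]
glue 0.61 [228. 398.] [699.1 106.2]
dish 0.84 [218. 344.] [678.7 201.3]
gauge 0.56 [337. 258.] [363.  149.8]
side [ 311.04603848 -532.39302053  469.16246554] [-2.05725343  0.33156967 -0.20277294]
lens_center 0.61 [241. 210.] [373.7 288. ]
lens_center 0.47 [212. 262.] [496.5 381.2]
lens_center 0.43 [325. 375.] [571.9 -41.6]
ring_center 0.76 [239. 282.] [510.3 261.9]
ring_center 0.56 [270. 296.] [504.1 144. ]
ring_center 0.52 [212. 260.] [496.6 393.5]
ring_lug 0.87 [272. 309.] [528.  141.3]
ring_lug 0.61 [244. 266.] [477.2 263.6]
cell 0.91 [335. 372.] [568.5 -43.6]
cell_gap 0.67 [313. 389.] [592.8 -42.9]
cell_seat 0.89 [326. 372.] [562.1 -52.2]
glue 0.95 [271. 403.] [694.3  98.9]
dish 0.74 [243. 374.] [687.6 208.5]
dish 0.62 [325. 376.] [583.7 -23.7]
gauge 0.64 [291. 215.] [360.2 141.3]
wrist [ 83.08402112 524.96836888 374.08203414] [2.32370577 1.69822286 0.26734095]
lens_center 0.98 [404. 233.] [374.2 311. ]
```

View pics/scene0.png

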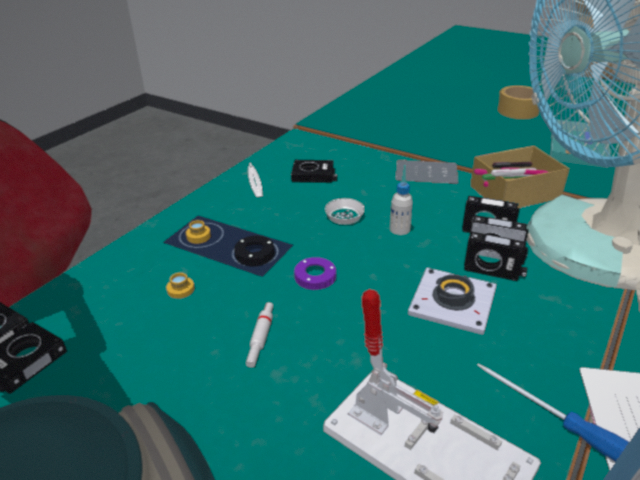

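The lens to take is on the mat at (197,229), the black ring at (255,250), the cell at (453,290). The purple ring at (316,271) and the loose lens at (178,288) are look-alikes.

Run:
```python
from h import *
s=r.read_state();print(s["tool_pos"],s["orientation"]);T=R.from_rotvec(s["orientation"]).as_matrix();print(np.round(T,3), r.hold_point_z)
p=r.capture("wrist");C=rot(p["orientation"])
print(np.round(T.T@C,3),np.round(T.T@(np.array(p["eye"])-s["tool_pos"]),1),p["camera_matrix"])
for q in([240,320],[0,0],[479,0],[0,639],[479,639],[404,233]):print(q,onz(p,q,17)[:2]-np.array(s["tool_pos"])[:2])
```

```text
[159.02095423 500.36563529 231.32832221] [4.81533861e-01 3.10446888e+00 1.69560055e-04]
[[-0.953  0.303  0.   ]
 [ 0.303  0.953  0.   ]
 [ 0.     0.    -1.   ]] 18.700000000000003
[[-0.001 -0.952 -0.307]
 [ 1.    -0.001  0.   ]
 [-0.    -0.307  0.952]] [  79.8    0.5 -142.7] [[344.12287362   0.         322.14369844]
 [  0.         344.12287362 236.86833744]
 [  0.           0.           1.        ]]
[240, 320] [ 36.45400653 -13.52459414]
[0, 0] [-265.04894614 -216.57110218]
[479, 0] [ 237.40231641 -551.54071367]
[0, 639] [-91.99425406 326.69417652]
[479, 639] [511.38915078 306.67122898]
[404, 233] [ 214.95373157 -188.85652312]
```

>>> carry_out([
  [1,0.2,-0.06,0,0,0,0],
  [1,0.2,-0.06,0,0,0,0],
  [1,0.2,-0.06,0,0,0,0],
  [1,0.2,-0.06,0,0,0,0],
  [1,0.2,-0.06,0,0,0,0],
  [1,0.2,-0.06,0,0,0,0],
  [1,0.2,-0.1,0,0,0,0],
  [1,0.2,-0.15,0,0,0,0],
  [1,0,0,0,0,0,0],
  [1,0,0,0,0,0,0],
])

```text
time_s: 2.55
tool_pos: [479.8, 377.6, 230.9]
orientation: [-0.485, -3.103, 0.0]
contact_force: [-0.1, 0.9, -0.3]
grip_width: 0.998
grip_force: 0.0
```

Run:
```python
from h import *
p=r.capture("wrist");cv2.imwrite("pics/w1.png",p["image"]);print(np.round(p["eye"],1))
look(p,["lens_center","ring_center","ring_lug","dish"])
```

```text
[404.  402.4 373.7]
lens_center 0.79 [129. 223.] [376.6 307.7]
lens_center 0.58 [218. 332.] [495.8 383.4]
ring_center 0.62 [254. 234.] [503.  266.6]
ring_lug 0.87 [297. 141.] [522.2 138.3]
ring_lug 0.71 [236. 223.] [481.5 260.7]
dish 0.81 [384. 242.] [679.8 202.3]
```

View pics/w1.png

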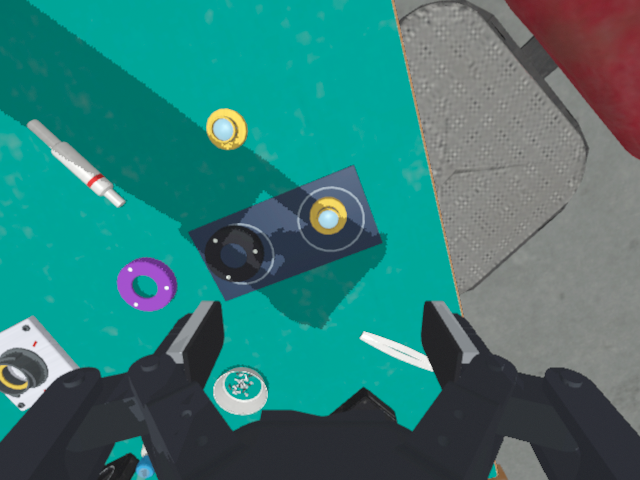

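The picture shows the right lens at (330,216) on the mat, with clear room for the fingers, and the black ring at (235,252). I'll refine both by fitting their outlines.

```bash
cat >> h.py <<'E'
from scipy.optimize import least_squares
def fit(p,mask,rc,x0,zr):
    """fit outline of stacked discs zr=[(z,r)..] standing at x0 (xy) to mask contour near rc"""
    n,l,st,c=cv2.connectedComponentsWithStats(mask.astype(np.uint8))
    k=[i for i in range(1,n) if st[i,4]>80]; i=min(k,key=lambda i:np.hypot(*(c[i][::-1]-rc)))
    cn=max(cv2.findContours((l==i).astype(np.uint8),0,1)[0],key=len);h=cv2.convexHull(cn)
    a=np.linspace(0,2*np.pi,60)
    def model(x):
        P=[proj(p,[x[0]+R_*np.cos(t),x[1]+R_*np.sin(t),z]) for z,R_ in zr for t in a]
        return cv2.convexHull(np.array(P,np.float32)[:,::-1].copy())
    def err(x):
        m=model(x);return [cv2.pointPolygonTest(m,(float(q[0][0]),float(q[0][1])),True)-.5 for q in cn]
    s=least_squares(err,x0,loss="soft_l1",f_scale=1.,diff_step=1e-3);print("fit",np.round(s.x,1),"rms px",round(float(np.sqrt(np.mean(np.square(err(s.x))))),2),"n",len(cn));return s.x
E
python3 - <<'E'
from h import *
p=r.capture("wrist");hsv=cv2.cvtColor(p["image"],cv2.COLOR_BGR2HSV);H,S,V=cv2.split(hsv)
def near(rc,d):
    yy,xx=np.mgrid[:480,:640];return np.hypot(yy-rc[0],xx-rc[1])<d
m=near((216,330),35)&(((H>12)&(H<38)&(S>90))|((V>140)))
# drop thin white circle line
m=cv2.morphologyEx(m.astype(np.uint8),cv2.MORPH_OPEN,np.ones((4,4)))
fit(p,m,(216,330),[497,382],[(4,20),(16,20),(30,12.5)])
b=p["image"].max(2);m=near((252,236),42)&(b<45)
m=cv2.morphologyEx(m.astype(np.uint8),cv2.MORPH_OPEN,np.ones((3,3)))
fit(p,m,(252,236),[505,263],[(4,31.5),(21,31.5)])
# white dots on ring top (z=21)
m=(near((252,236),36)&(V>130)&(S<70)).astype(np.uint8)
n,l,st,c=cv2.connectedComponentsWithStats(m)
for i in range(1,n):print(st[i,4],np.round(c[i]),np.round(onz(p,c[i][::-1],21)[:2],1))
E
```

```text
fit [495.1 380.7] rms px 0.35 n 105
fit [500.7 278.3] rms px 5.65 n 196
66 [248. 227.] [476.4 297. ]
1 [265. 238.] [493.3 310.4]
14 [214. 242.] [480.3 256. ]
1 [268. 242.] [498.6 311.9]
1 [270. 247.] [504.6 311.9]
15 [253. 252.] [504.8 292.6]
5 [270. 261.] [520.2 306.7]
4 [268. 266.] [525.7 302.4]
1 [267. 270.] [529.1 299.4]
17 [227. 278.] [524.5 253.1]
41 [241. 284.] [536.2 265.4]
```

>>> carry_out([
  [0.8,0.0765,0.0155,-0.2,0,0,0],
  [0.8,0,0,-0.2,0,0,0],
  [0.8,0,0,-0.2,0,0,0],
  [0.7,0,0,-0.2,0,0,0],
  [0.6,0,0,-0.1,0,0,0],
  [0.6,0,0,-0.1,0,0,0],
  [0.6,0,0,-0.06,0,0,0],
  [0.6,0,0,0,0,0,0],
  [0.6,0,0,0,0,0,0],
], force=25)

```text
time_s: 3.75
tool_pos: [494.6, 381.9, 20.3]
orientation: [0.481, 3.104, 0.001]
contact_force: [-0.3, -0.0, 0.0]
grip_width: 0.597
grip_force: 0.0
```

Run:
```python
from h import *
p=r.capture("wrist");q=r.capture("side")
c=np.round(proj(q,[495,381,25])).astype(int);print(c)
s=q["image"][max(c[0]-50,0):c[0]+50,max(c[1]-66,0):c[1]+67]
s=cv2.resize(s,(640,480),interpolation=2)
cv2.imwrite("pics/w2.png",cv2.resize(np.hstack([p["image"],s]),(800,300),interpolation=cv2.INTER_AREA))
```

```text
[209 261]
```

View pics/w2.png

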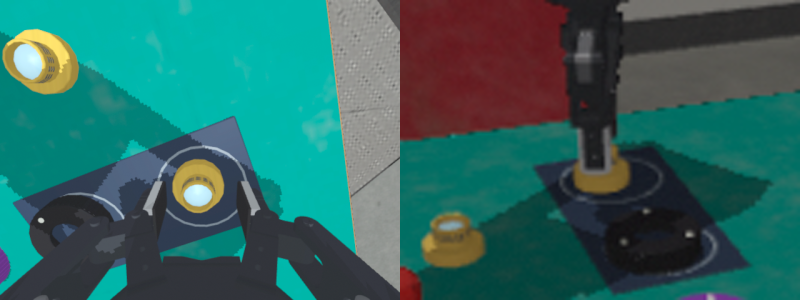

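The lens (about (197,185) in the left half) sits between the two pads. I'll lower slightly and close on the barrel.

>>> carry_out([
  [0.5,0,0,-0.015,0,0,0],
  [0.2,0,0,0,0,0,0],
  [0.2,0,0,0,0,0,0],
  [0.2,0,0,0,0,0,0],
  [0.2,0,0,0,0,0,0],
  [0.2,0,0,0,0,0,0],
], force=25)

```text
time_s: 4.45
tool_pos: [494.5, 381.6, 16.7]
orientation: [0.482, 3.104, 0.001]
contact_force: [-0.8, -0.7, 2.0]
grip_width: 0.277
grip_force: 24.8
```

Run:
```python
from h import *
p=r.capture("wrist")
cv2.imwrite("pics/w3.png",p["image"][200:440,180:500])
look(p,["lens_center"])
```

```text
lens_center 0.67 [309. 324.] [496.1 382.4]
lens_center 0.6 [101.  58.] [378.8 311.8]
```

View pics/w3.png

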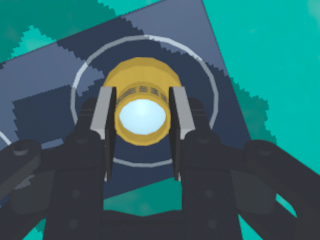

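>>> carry_out([
  [0.2,0,0,0.1,0,0,0],
  [0.2,0,0,0.2,0,0,0],
  [0.2,0,0,0.24,0,0,0],
  [0.2,0.02,-0.1,0.2,0,0,0],
  [0.2,0.04,-0.2,0.1,0,0,0],
  [0.2,0.04,-0.22,0,0,0,0],
  [0.2,0.04,-0.22,0,0,0,0],
  [0.2,0.04,-0.22,0,0,0,0],
  [0.2,0.04,-0.22,0,0,0,0],
  [0.2,0.04,-0.22,0,0,0,0],
  [0.2,0.04,-0.22,0,0,0,0],
  [0.2,0.04,-0.22,0,0,0,0],
  [0.2,0.02,-0.2,0,0,0,0],
  [0.2,0,-0.08,0,0,0,0],
  [0.2,0,0,0,0,0,0],
  [0.2,0,0,0,0,0,0],
])

```text
time_s: 6.15
tool_pos: [566.2, -41.8, 183.9]
orientation: [-0.481, -3.104, -0.001]
contact_force: [-0.6, 1.1, -0.6]
grip_width: 0.275
grip_force: 24.8
```

Run:
```python
from h import *
p=r.capture("wrist");s=r.read_state();print(s["tool_pos"],s["joint_pos"],s["grip_width"])
print(np.round(p["eye"],1),np.round(R.from_rotvec(s["orientation"]).as_matrix(),3).tolist())
cv2.imwrite("pics/w4.png",p["image"])
look(p,["cell","cell_gap","cell_seat","lens_center"])
```

```text
[566.20263757 -41.33109835 184.04601922] [-1.38214721e-01  1.90939387e-01  1.34419506e+00  6.12847147e-04
  1.60702205e+00 -1.40231491e+00] 0.2728635260335963
[490.3 -17.3 326.7] [[-0.953, 0.302, -0.0], [0.302, 0.953, 0.001], [0.001, 0.001, -1.0]]
cell 0.61 [208. 317.] [560.5 -45. ]
cell_gap 0.58 [247. 330.] [591.1 -41.3]
cell_seat 0.76 [216. 316.] [562.5 -45.6]
lens_center 0.6 [308. 325.] [658.  -67.6]
```

View pics/w4.png

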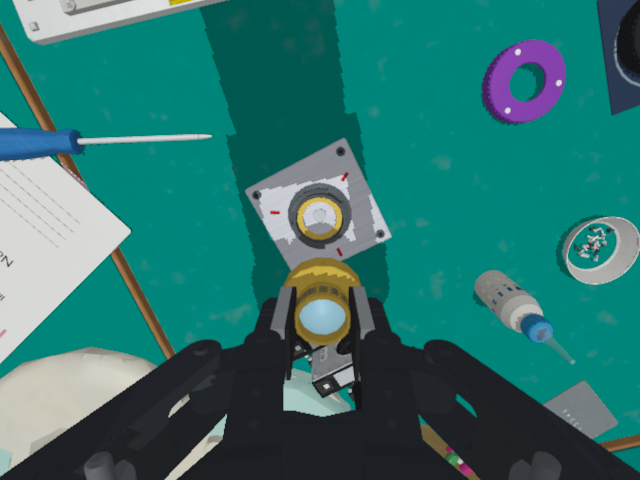

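The cell is clear at (320,215), with red lines at (346,177), (275,212), (341,252), and the lens is upright in the grip. I'll fit the plate, the neck and the held lens in this view.

Run:
```python
from h import *
p=r.capture("wrist");s=r.read_state();T=np.array(s["tool_pos"]);im=p["image"];H,S,V=cv2.split(cv2.cvtColor(im,cv2.COLOR_BGR2HSV))
yy,xx=np.mgrid[:480,:640]
# red marks -> world z=12
m=((((H<8)|(H>172))&(S>120)&(V>80))&(np.hypot(yy-215,xx-320)<75)).astype(np.uint8)
n,l,st,c=cv2.connectedComponentsWithStats(m);pts=[]
for i in range(1,n):
    if st[i,4]>8:
        w=onz(p,c[i][::-1],12)[:2];pts.append(w);print("red",st[i,4],np.round(c[i]),np.round(w,1))
# plate
m=((S<60)&(np.hypot(yy-203,xx-318)<85)&(V>60)).astype(np.uint8);m[262:]=0
n,l,st,c=cv2.connectedComponentsWithStats(m);i=1+np.argmax(st[1:,4])
cn=max(cv2.findContours((l==i).astype(np.uint8),0,1)[0],key=len);cn=cv2.convexHull(cn,returnPoints=True) if 0 else cn
cn=np.array([q for q in cn[:,0] if q[1]<258])
def err(x):
    P=[proj(p,[*(x[:2]+R.from_euler('z',x[2]).as_matrix()[:2,:2]@[a*52,b*52]),z])[::-1] for a in(-1,1) for b in(-1,1) for z in(0,12)]
    h=cv2.convexHull(np.array(P,np.float32));return [cv2.pointPolygonTest(h,(float(a),float(b)),True)-.5 for a,b in cn]
f=least_squares(err,[562,-44,0],x_scale=[1,1,.02],diff_step=1e-3,loss="soft_l1");print("plate",np.round(f.x,2),np.sqrt(np.mean(np.square(err(f.x)))))
for w in pts: 
    for o in (f.x[:2],):
        d=w-o;print("ang",np.degrees(np.arctan2(d[1],d[0])).round(1),np.hypot(*d).round(1))
# neck
m=(V<95)&(S<90)&(np.hypot(yy-215,xx-320)<40);m=cv2.morphologyEx(m.astype(np.uint8),cv2.MORPH_OPEN,np.ones((3,3)))
fit(p,m,(215,320),[562,-44],[(34,23.5),(32,26.8),(24,26.8)])
# held lens
m=(H>12)&(H<38)&(S>90)&(yy>255)&(yy<345)&(xx>270)&(xx<370)
cn=max(cv2.findContours(m.astype(np.uint8),0,1)[0],key=len)[:,0];cn=[q for q in cn if q[1]<284]
b=T[2]-12.7;a=np.linspace(0,6.28,90)
def e2(x):
    P=[proj(p,[x[0]+20*np.cos(t),x[1]+20*np.sin(t),z])[::-1] for z in(b,b+12) for t in a]
    h=cv2.convexHull(np.array(P,np.float32));return [cv2.pointPolygonTest(h,(float(u),float(v)),True)-.5 for u,v in cn]
g=least_squares(e2,T[:2],diff_step=1e-4,x_scale=1);o=g.x-T[:2];M=R.from_rotvec(s["orientation"]).as_matrix()
print("lens-TCP world",np.round(o,2),"tool",np.round(M.T[:2,:2]@o,2),np.sqrt(np.mean(np.square(e2(g.x)))),"TCP",T)
```

```text
red 19 [344. 176.] [537.9 -11.3]
red 20 [274. 212.] [549.9 -83. ]
red 17 [338. 251.] [605.7 -37. ]
plate [ 5.6437e+02 -4.3370e+01  1.6000e-01] 2.6995011000980376
ang 129.5 41.6
ang -110.1 42.2
ang 8.7 41.8
fit [567.2 -46. ] rms px 2.91 n 146
lens-TCP world [0.66 0.54] tool [-0.46  0.72] 0.38762643233172905 TCP [566.38007882 -41.56049373 184.39477004]
```

>>> carry_out([
  [0.2,-0.012,-0.0125,-0.2,0,0,0],
  [0.2,0,0,-0.2,0,0,0],
  [0.2,0,0,-0.12,0,0,0],
  [0.2,0,0,0,0,0,0],
  [0.2,0,0,0,0,0,0],
  [0.2,0,0,0,0,0,0],
])

```text
time_s: 7.05
tool_pos: [565.3, -45.0, 82.8]
orientation: [0.48, 3.101, 0.0]
contact_force: [0.1, -0.5, -0.6]
grip_width: 0.28
grip_force: 24.8
```

Run:
```python
from h import *
p=r.capture("wrist");s=r.read_state();print(np.round(s["tool_pos"],1))
im=p["image"].copy()
look(p,["cell","cell_seat"])
T=np.array(s["tool_pos"])
def circ(c,z,rad,col):
    P=np.array([proj(p,[c[0]+rad*np.cos(t),c[1]+rad*np.sin(t),z])[::-1] for t in np.linspace(0,6.28,90)])
    cv2.polylines(im,[np.round(P*8).astype(np.int32)],True,col,1,cv2.LINE_AA,3)
C=(564.5,-43.6)
circ(C,34,20.75,(0,0,255));circ(C,34,23.5,(255,0,255))
circ(T+[.44,-.14,0],T[2]-12.7,20,(0,255,0));circ(T+[.44,-.14,0],T[2]-.7,20,(0,255,0))
o=np.hstack([p["image"][100:400,180:460],im[100:400,180:460]]);cv2.imwrite("pics/w5.png",cv2.resize(o,(800,428)))
```

```text
[565.3 -45.1  82.8]
cell 0.97 [243. 321.] [562.6 -44.5]
cell_seat 0.81 [258. 325.] [564.4 -42.6]
```

View pics/w5.png

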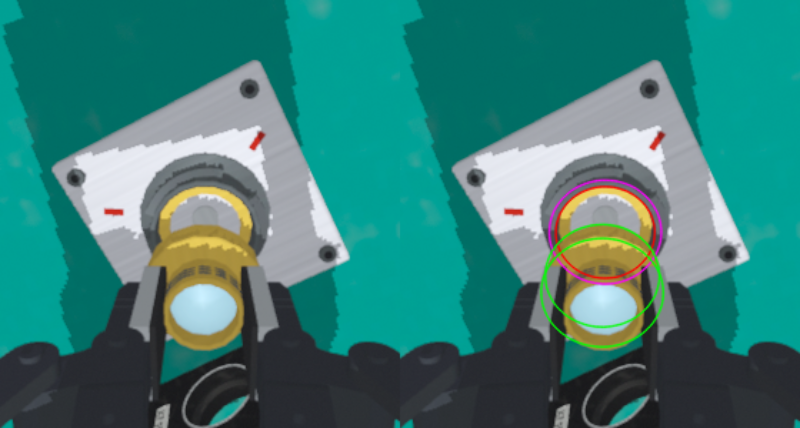

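Run:
```python
from h import *
p=r.capture("wrist");s=r.read_state();T=np.array(s["tool_pos"]);im=p["image"];H,S,V=cv2.split(cv2.cvtColor(im,cv2.COLOR_BGR2HSV))
yy,xx=np.mgrid[:480,:640];a=np.linspace(0,6.28,120)
print("V col",V[195:240:2,323].tolist())
def hull(x,zr):
    P=[proj(p,[x[0]+q*np.cos(t),x[1]+q*np.sin(t),z])[::-1] for z,q in zr for t in a];return cv2.convexHull(np.array(P,np.float32))
def go(name,cn,zr,x0):
    e=lambda x:[cv2.pointPolygonTest(hull(x,zr),(float(u),float(v)),True)-.5 for u,v in cn]
    g=least_squares(e,x0,diff_step=1e-4,loss="soft_l1");print(name,np.round(g.x,2),"rms",np.sqrt(np.mean(np.square(e(g.x)))).round(2),len(cn));return g.x
def cont(m,f):
    m=cv2.morphologyEx(m.astype(np.uint8),cv2.MORPH_OPEN,np.ones((3,3)));cn=max(cv2.findContours(m,0,1)[0],key=cv2.contourArea)[:,0];return [q for q in cn if f(q)]
near=np.hypot(yy-250,xx-323)<58
dark=near&(V<135)&(S<80)|(near&(H>12)&(H<38)&(S>90))
go("ribs",cont(dark,lambda q:q[1]<250),[(34,23.5),(31,26.8),(23,26.8)],[564,-44])
yel=near&(((H>12)&(H<38)&(S>90))|(V>140)&(np.hypot(yy-250,xx-323)<28))
b=T[2]-12.7
y=(H>12)&(H<38)&(S>90)&(yy>262)&(yy<345)&(xx>270)&(xx<370)
cn=cont(y,lambda q:q[1]<285 and q[1]>262)
cn=[q for q in cn]
x=go("lens",[q for q in cn if abs(q[0]-323)<33],[(b,20),(b+12,20)],T[:2]);print(np.round(x-T[:2],2),T.round(2))
# bore: seat/dark boundary inside
for row in (232,238,244,250):print(row,V[row,275:372:2].tolist())
```

```text
V col [242, 244, 244, 244, 244, 242, 209, 128, 139, 142, 85, 81, 106, 114, 115, 84, 85, 116, 116, 237, 235, 236, 205]
ribs [560.05 -42.16] rms 2.82 140
lens [566.54 -44.56] rms 3.56 83
[1.92 0.55] [564.63 -45.11  81.73]
232 [239, 241, 241, 234, 140, 123, 123, 120, 97, 107, 123, 123, 122, 116, 85, 107, 116, 117, 116, 107, 149, 212, 214, 215, 215, 214, 214, 213, 172, 102, 119, 119, 118, 115, 96, 76, 73, 72, 86, 118, 118, 119, 118, 119, 116, 193, 173, 174, 175]
238 [241, 240, 239, 129, 118, 118, 106, 129, 128, 127, 107, 108, 116, 108, 182, 234, 235, 236, 235, 230, 212, 194, 206, 245, 238, 216, 176, 236, 233, 237, 238, 235, 234, 232, 226, 132, 119, 120, 102, 69, 72, 83, 93, 115, 119, 119, 153, 177, 175]
244 [241, 230, 137, 117, 121, 131, 131, 131, 112, 115, 106, 221, 234, 235, 234, 208, 172, 177, 180, 179, 177, 175, 174, 174, 170, 171, 176, 176, 175, 172, 173, 175, 190, 233, 233, 234, 234, 232, 199, 120, 116, 106, 113, 113, 109, 118, 117, 158, 171]
250 [238, 232, 116, 122, 133, 133, 130, 117, 104, 224, 233, 233, 201, 169, 176, 175, 174, 174, 174, 174, 167, 164, 163, 161, 161, 164, 161, 159, 159, 175, 177, 179, 180, 180, 177, 174, 224, 229, 229, 230, 117, 116, 112, 113, 113, 114, 117, 152, 176]
```

```bash
cat >> h.py <<'E'
def circfit(p,pts,z,rad,x0):
    W=np.array([onz(p,q,z)[:2] for q in pts])
    g=least_squares(lambda x:np.hypot(*(W-x).T)-rad,x0,loss="soft_l1",f_scale=.5);return g.x,np.round(g.fun,1)
E
python3 - <<'E'
from h import *
p=r.capture("wrist");s=r.read_state();T=np.array(s["tool_pos"]);im=p["image"];H,S,V=[q.astype(int) for q in cv2.split(cv2.cvtColor(im,cv2.COLOR_BGR2HSV))]
M=rot(s["orientation"])[:2,:2]
def edge(row,cols,thr=150):  # first col with V>thr
    for c in cols:
        if V[row,c]>thr:return c
pts=[]
for row in range(236,256,2):
    a=edge(row,range(322,270,-1),0)
    # scan outward from middle for dark
    for sg in(-1,1):
        for c in range(323,323+sg*60,sg):
            if V[row,c]<140 and V[row,c+sg]<140: pts.append((row,c-sg*.5));break
for col in range(312,336,4):
    for rw in range(244,222,-1):
        if V[rw,col]<150 and V[rw-1,col]<150:pts.append((rw+.5,col));break
x,res=circfit(p,pts,34,20.75,[565,-44]);print("bore",x.round(2),res.tolist())
# glass
yy,xx=np.mgrid[:480,:640]
m=(H>85)&(H<115)&(S>20)&(V>150)&(abs(xx-323)<35)&(abs(yy-315)<30)
n,l,st,c=cv2.connectedComponentsWithStats(m.astype(np.uint8));i=1+np.argmax(st[1:,4]);print(st[i],c[i])
g=onz(p,c[i][::-1],T[2]+12.3)[:2];print("glass-TCP tool",(M.T@(g-T[:2])).round(2),"world",g.round(2),T.round(2))
# flange near silhouette
yel=(H>12)&(H<38)&(S>90);pf=[]
for col in range(303,344,4):
    for rw in range(270,235,-1):
        if not yel[rw,col] and not yel[rw-1,col]: pf.append((rw+.5,col));break
print(pf)
x2,res=circfit(p,pf,T[2]-12.7,20,T[:2]);print("flange-TCP tool",(M.T@(x2-T[:2])).round(2),res.tolist());print("bore-flange world",(x-x2).round(2),"bore-TCP tool",(M.T@(x-T[:2])).round(2))
E
```

```text
bore [564.33 -43.59] [-0.0, -0.1, -0.2, 0.1, -0.0, 0.2, 0.3, 0.2, -0.1, -0.2, -0.4, -0.0, -0.0, -0.2, -0.1, -0.2, -0.1, -0.2, -0.5, -0.7, 0.1, 0.0, 0.2, 0.1, 0.3, 0.1]
[ 299  299   47   35 1231] [322.1925264  316.27132413]
glass-TCP tool [1.53 0.52] world [563.13 -44.15] [564.43 -45.11  81.35]
[(261.5, 303), (260.5, 307), (258.5, 311), (257.5, 315), (257.5, 319), (257.5, 323), (257.5, 327), (257.5, 331), (259.5, 335), (261.5, 339), (262.5, 343)]
flange-TCP tool [-0.98  0.39] [0.0, -0.3, 0.1, 0.2, -0.1, -0.1, 0.1, 0.4, -0.1, -0.3, 0.1]
bore-flange world [-1.16  1.44] bore-TCP tool [0.56 1.42]
```

>>> carry_out([
  [0.2,-0.0055,0.00675,-0.08,0,0,0],
  [0.2,0,0,-0.06,0,0,0],
  [0.2,0,0,0,0,0,0],
  [0.2,0,0,-0.01,0,0,0],
  [0.2,0,0,-0.01,0,0,0],
  [0.2,0,0,-0.01,0,0,0],
  [0.2,0,0,0,0,0,0],
])

```text
time_s: 8.0
tool_pos: [563.1, -43.8, 46.6]
orientation: [0.481, 3.104, 0.0]
contact_force: [0.1, -0.0, 0.8]
grip_width: 0.28
grip_force: 24.9
```

>>> carry_out([
  [0.2,0,0,-0.005,0,0,0],
  [0.2,0,0,0,0,0,0],
])

```text
time_s: 8.2
tool_pos: [563.5, -43.9, 46.2]
orientation: [0.481, 3.103, 0.0]
contact_force: [0.4, -0.9, 3.9]
grip_width: 0.282
grip_force: 25.2
```

>>> carry_out([
  [0.2,0,0,-0.005,0,0,0],
  [0.2,0,0,0,0,0,0],
])

```text
time_s: 8.4
tool_pos: [563.9, -43.9, 45.7]
orientation: [0.481, 3.101, -0.0]
contact_force: [1.6, -0.6, 6.7]
grip_width: 0.28
grip_force: 25.4
```

Run:
```python
from h import *
for k in range(3):
    s=r.read_state();print(np.round(s["contact_force"],2),np.round(s["ft_torque"],3),np.round(s["tool_pos"],2));r.capture("wrist")
```

```text
[ 1.55 -0.64  6.7 ] [-0.103 -0.084 -0.004] [563.88 -43.94  45.66]
[ 0.68 -0.13  5.58] [-0.084 -0.061  0.033] [563.83 -43.93  45.65]
[ 0.56 -1.09  6.26] [-0.084 -0.106  0.058] [563.84 -43.93  45.68]
```

>>> carry_out([
  [0.2,0,0,0.005,0,0,0],
  [0.2,-0.0025,0.0025,0,0,0,0],
  [0.2,0,0,-0.005,0,0,0],
  [0.2,0,0,0,0,0,0],
])

```text
time_s: 8.95
tool_pos: [563.6, -43.7, 45.8]
orientation: [0.481, 3.101, -0.001]
contact_force: [2.5, -1.8, 7.7]
grip_width: 0.279
grip_force: 25.6
```

```bash
cat > st.py <<'E'
from h import *
F=[];Q=[];P=[]
for k in range(3):
    s=r.read_state();F.append(s["contact_force"]);Q.append(s["ft_torque"]);P.append(s["tool_pos"]);r.capture("wrist")
print(np.mean(F,0).round(2),np.mean(Q,0).round(3),np.mean(P,0).round(2),s["grip_width"])
E
python3 st.py
```

```text
[ 2.45 -2.07  7.45] [-0.347 -0.319  0.029] [563.57 -43.67  45.8 ] 0.28126187635713384
```

>>> carry_out([
  [0.2,0,0,0.005,0,0,0],
  [0.2,0.006,-0.003,0,0,0,0],
  [0.2,0,0,-0.005,0,0,0],
  [0.2,0,0,0,0,0,0],
])

```text
time_s: 9.5
tool_pos: [564.1, -43.9, 45.1]
orientation: [0.481, 3.103, 0.0]
contact_force: [0.9, -2.3, 8.9]
grip_width: 0.277
grip_force: 26.3
```

```bash
python3 st.py
```

```text
[ 0.83 -1.49  8.11] [-0.161 -0.023  0.021] [564.16 -43.9   45.17] 0.2800938749463936
```

>>> carry_out([
  [0.2,0,0,0.003,0,0,0],
  [0.2,0.003,-0.004,0,0,0,0],
  [0.2,0,0,-0.003,0,0,0],
  [0.2,0,0,0,0,0,0],
])

```text
time_s: 10.05
tool_pos: [564.4, -44.1, 44.9]
orientation: [0.481, 3.104, 0.002]
contact_force: [-0.2, 2.2, 8.1]
grip_width: 0.281
grip_force: 27.7
```

```bash
python3 st.py
```

```text
[0.01 1.12 7.78] [0.268 0.113 0.006] [564.4  -44.13  44.92] 0.27960798385581265
```

>>> carry_out([
  [0.2,0,0,0.003,0,0,0],
  [0.2,0.003,0.0005,0,0,0,0],
  [0.2,0,0,-0.003,0,0,0],
  [0.2,0,0,0,0,0,0],
])

```text
time_s: 10.6
tool_pos: [564.6, -44.1, 44.7]
orientation: [-0.481, -3.104, -0.001]
contact_force: [-2.0, 0.4, 8.0]
grip_width: 0.277
grip_force: 28.3
```

```bash
python3 st.py
```

```text
[-1.57  0.49  7.86] [0.162 0.478 0.016] [564.61 -44.14  44.75] 0.27795430201237464
```

Run:
```python
from h import *
p=r.capture("wrist");q=r.capture("side")
c=np.round(proj(q,[564,-44,45])).astype(int)
a=cv2.resize(p["image"][210:390,200:440],(480,360),interpolation=2)
s=cv2.resize(q["image"][c[0]-45:c[0]+45,c[1]-40:c[1]+40],(320,360),interpolation=2)
cv2.imwrite("pics/w6.png",np.hstack([a,s]))
```

```text
(no output)
```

View pics/w6.png

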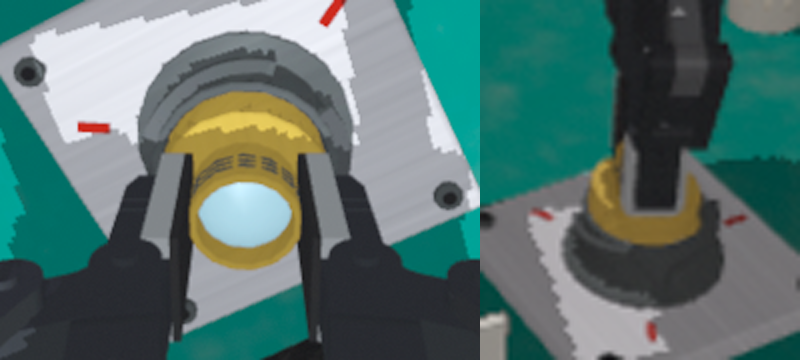

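Run:
```python
from h import *
p=r.capture("wrist");s=r.read_state();M=rot(s["orientation"]);T=np.array(s["tool_pos"]);print(T,M[:,2].round(4))
for C in ([564.33,-43.59],[564.33,-44.]):
    C=np.array(C);u=M[:2,0]
    print("rim inner near",proj(p,[*(C+u*20.75),34]).round(1),"rim outer",proj(p,[*(C+u*23.5),34]).round(1),"ribs",proj(p,[*(C+u*26.8),30]).round(1))
for z in(32,33,34): print("flange bottom",z,proj(p,[*(C+u*20),z]).round(1),"top",proj(p,[*(C+u*20),z+12]).round(1),"glass",proj(p,[*C,z+26]).round(1))
V=p["image"].max(2);print(V[220:275,322].tolist())
```

```text
[564.60316146 -44.15397445  44.75548405] [-5.e-04  7.e-04 -1.e+00]
rim inner near [255.2 322.1] rim outer [249.8 322.1] ribs [240.6 322.1]
rim inner near [255.5 321.3] rim outer [250.1 321.3] ribs [240.8 321.3]
flange bottom 32 [255.5 321.3] top [265.  321.2] glass [320.7 321.2]
flange bottom 33 [256.2 321.3] top [265.8 321.2] glass [322.  321.2]
flange bottom 34 [257.  321.3] top [266.7 321.2] glass [323.3 321.2]
[243, 242, 241, 241, 232, 183, 107, 125, 139, 139, 141, 142, 142, 124, 94, 84, 82, 84, 79, 89, 108, 115, 115, 114, 114, 114, 104, 84, 75, 75, 72, 96, 111, 116, 116, 107, 151, 168, 169, 168, 168, 168, 168, 160, 164, 169, 207, 224, 226, 227, 227, 228, 228, 197, 168]
```

Run:
```python
from h import *
p=r.capture("wrist");s=r.read_state();M=rot(s["orientation"]);T=np.array(s["tool_pos"]);u=M[:2,0]
V=p["image"].max(2).astype(int);S=p["image"].astype(int);sat=(S.max(2)-S.min(2))
print("col322 rows 300-356 sat",sat[300:356,322].tolist())
print("row 335",sat[335,285:360:1].tolist())
C=T[:2]
for z in(32,33):
    print(z,"barrel far top",proj(p,[*(C-u*12.5),z+26]).round(1),"near top",proj(p,[*(C+u*12.5),z+26]).round(1),"flange near top",proj(p,[*(C+u*20),z+12]).round(1),"bottom",proj(p,[*(C+u*20),z]).round(1),"barrel base near",proj(p,[*(C+u*12.5),z+12]).round(1))
```

```text
col322 rows 300-356 sat [107, 17, 46, 51, 52, 54, 55, 55, 54, 54, 55, 55, 55, 56, 56, 56, 57, 57, 57, 57, 58, 58, 58, 57, 57, 59, 58, 57, 56, 57, 57, 56, 56, 11, 90, 97, 97, 98, 97, 98, 97, 100, 105, 109, 66, 7, 9, 10, 10, 10, 9, 10, 9, 10, 10, 9]
row 335 [2, 3, 2, 4, 4, 2, 2, 3, 3, 2, 4, 9, 10, 6, 19, 71, 106, 106, 106, 102, 97, 97, 98, 96, 97, 97, 97, 97, 95, 96, 96, 96, 96, 96, 99, 100, 99, 97, 96, 98, 98, 98, 98, 96, 96, 96, 94, 96, 96, 96, 95, 95, 93, 93, 95, 99, 105, 107, 107, 97, 43, 3, 10, 10, 5, 3, 4, 3, 2, 2, 4, 4, 4, 2, 3]
32 barrel far top [346.2 321.2] near top [295.2 321.1] flange near top [265.6 321.1] bottom [256.1 321.2] barrel base near [280.8 321.1]
33 barrel far top [347.6 321.2] near top [296.3 321.1] flange near top [266.5 321.1] bottom [256.8 321.2] barrel base near [281.8 321.1]
```

>>> carry_out([
  [0.2,0,0,0.012,0,0,0],
  [0.2,0.002,-0.0005,0,0.017,0.054,0],
  [0.2,0,0,0,0,0,0],
  [0.2,0,0,-0.006,0,0,0],
  [0.2,0,0,-0.006,0,0,0],
  [0.2,0,0,0,0,0,0],
])

```text
time_s: 11.55
tool_pos: [564.8, -44.5, 43.9]
orientation: [-0.472, -3.047, -0.014]
contact_force: [1.0, 0.1, -1.9]
grip_width: 0.278
grip_force: 24.9
```

```bash
python3 st.py
```

```text
[ 1.12 -0.03 -1.6 ] [-0.02  -0.207  0.005] [564.84 -44.49  43.98] 0.2764646092658335
```

>>> carry_out([
  [0.2,0,0,-0.006,0,0,0],
  [0.2,0,0,0,0,0,0],
])

```text
time_s: 11.9
tool_pos: [565.0, -44.5, 43.0]
orientation: [-0.473, -3.046, -0.014]
contact_force: [0.1, 0.1, -1.0]
grip_width: 0.278
grip_force: 24.9
```

>>> carry_out([
  [0.2,0,0,-0.006,0,0,0],
  [0.2,0,0,0,0,0,0],
])

```text
time_s: 12.1
tool_pos: [565.0, -44.6, 41.7]
orientation: [-0.473, -3.046, -0.014]
contact_force: [0.3, 0.3, -0.9]
grip_width: 0.278
grip_force: 24.9
```

>>> carry_out([
  [0.2,0,0,-0.005,0,0,0],
  [0.2,0,0,0,0,0,0],
])

```text
time_s: 12.3
tool_pos: [565.1, -44.6, 40.7]
orientation: [-0.472, -3.046, -0.014]
contact_force: [0.3, -0.5, -1.4]
grip_width: 0.279
grip_force: 24.9
```

>>> carry_out([
  [0.2,0,0,-0.005,0,0,0],
  [0.2,0,0,0,0,0,0],
])

```text
time_s: 12.5
tool_pos: [565.1, -44.6, 40.0]
orientation: [-0.472, -3.046, -0.014]
contact_force: [-1.1, 0.2, 0.6]
grip_width: 0.275
grip_force: 25.0
```

>>> carry_out([
  [0.2,0,0,-0.005,0,0,0],
  [0.2,0,0,0,0,0,0],
])

```text
time_s: 12.7
tool_pos: [565.1, -44.6, 39.2]
orientation: [-0.472, -3.047, -0.014]
contact_force: [-2.7, 0.4, 3.5]
grip_width: 0.278
grip_force: 25.2
```

>>> carry_out([
  [0.35,0,0,0,0,0,0],
  [0.5,0,0,0,0,0,0],
  [0.6,0,0,0,0,0,0],
  [0.6,0,0,0,0,0,0],
  [0.6,0,0,0.05,0,0,0],
  [0.7,0,0,0.15,0,0,0],
  [0.9,0,0,0.15,-0.017,-0.054,0],
  [0.9,0,0,0.15,0,0,0],
  [0.9,0,0,0,0,0,0],
  [0.9,0,0,0,0,0,0],
])

```text
time_s: 13.7
tool_pos: [565.6, -44.6, 140.2]
orientation: [0.481, 3.102, 0.0]
contact_force: [-0.3, -0.4, -0.3]
grip_width: 0.903
grip_force: 0.0
```

Run:
```python
from h import *
p=r.capture("wrist");s=r.read_state();T=np.array(s["tool_pos"]);print(T.round(1),s["orientation"])
Z["lens_center"]=40;look(p,["lens_center","cell"])
im=p["image"].copy();c=proj(p,[564.5,-43.8,45]).round().astype(int)
def circ(C,z,rad,col):
    P=np.array([proj(p,[C[0]+rad*np.cos(t),C[1]+rad*np.sin(t),z])[::-1] for t in np.linspace(0,6.28,90)]);cv2.polylines(im,[np.round(P*8).astype(np.int32)],True,col,1,cv2.LINE_AA,3)
circ((564.5,-43.8),39.3,20,(0,255,0));circ((564.5,-43.8),53.3,12.5,(0,0,255))
f=lambda a:cv2.resize(a[c[0]-60:c[0]+60,c[1]-66:c[1]+67],(400,361),interpolation=2)
cv2.imwrite("pics/w7.png",np.hstack([f(p["image"]),f(im)]))
```

```text
[565.  -44.6 138.8] [-4.81570089e-01 -3.10414449e+00 -1.88590509e-04]
lens_center 0.66 [237. 325.] [565.3 -42. ]
cell 0.95 [216. 321.] [559.3 -42.8]
```

View pics/w7.png

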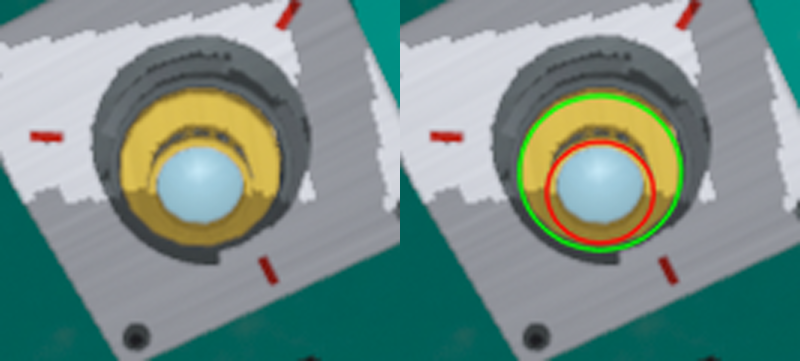

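The lens sits level and centred in the bore (about (200,165) left), let go. Next the ring.

>>> carry_out([
  [0.95,-0.02,0.1,0,0,0,0],
  [0.95,-0.044,0.22,0,0,0,0],
  [0.95,-0.044,0.22,0,0,0,0],
  [0.95,-0.044,0.22,0,0,0,0],
  [0.95,-0.044,0.22,0,0,0,0],
  [0.95,-0.044,0.22,0,0,0,0],
  [0.95,-0.044,0.22,-0.05,0,0,0],
  [0.95,-0.025,0.139,-0.15,0,0,0],
  [0.95,0,0,-0.15,0,0,0],
  [0.95,0,0,0,0,0,0],
  [0.95,0,0,0,0,0,0],
])

```text
time_s: 14.95
tool_pos: [503.0, 266.7, 68.5]
orientation: [-0.482, -3.103, 0.002]
contact_force: [-0.3, -0.2, -0.6]
grip_width: 0.951
grip_force: 0.0
```

```bash
cat >> h.py <<'E'
def dots(p,ztop,c0,rmax=34,thr=130):
    H,S,V=cv2.split(cv2.cvtColor(p["image"],cv2.COLOR_BGR2HSV));n,l,st,c=cv2.connectedComponentsWithStats(((V>thr)&(S<70)).astype(np.uint8))
    out=[]
    for i in range(1,n):
        if 4<st[i,4]<400:
            w=onz(p,c[i][::-1],ztop)[:2]
            if 18<np.hypot(*(w-c0))<rmax: out.append(w);print("dot",st[i,4],np.round(c[i]),w.round(1),round(float(np.hypot(*(w-c0))),1),round(float(np.degrees(np.arctan2(*(w-c0)[::-1]))),1))
    return out
E
python3 - <<'E'
from h import *
p=r.capture("wrist");s=r.read_state();T=np.array(s["tool_pos"]);print(T.round(1),s["joint_pos"])
Z["lens_center"]=17;look(p,["ring_center"]);dots(p,21,np.array([503.2,267.2]))
E
```

```text
[504.  266.9  70. ] [ 4.22230508e-01  2.87821789e-01  1.46536100e+00 -1.20358402e-05
  1.38757233e+00 -8.39958561e-01]
dot 57 [292. 238.] [480.5 256. ] 25.3 -153.7
dot 52 [365. 257.] [505.2 292.8] 25.7 85.6
dot 45 [311. 303.] [524.5 253.1] 25.6 -33.4
```

>>> carry_out([
  [0.95,-0.001,0.002,-0.15,0,0,0],
  [0.95,0,0,-0.12,0,0,0],
  [0.95,0,0,-0.07,0,0,0],
  [0.95,0,0,0,0,0,0],
  [0.6,0,0,0,0,0,0],
  [0.6,0,0,0,0,0,0],
  [0.6,0,0,0,0,0,0],
  [0.6,0,0,0,0,0,0],
], force=30)

```text
time_s: 15.85
tool_pos: [504.5, 268.1, 3.1]
orientation: [0.481, 3.101, 0.003]
contact_force: [-0.8, -0.5, 6.4]
grip_width: 0.725
grip_force: 33.5
```

Run:
```python
from h import *
p=r.capture("wrist");s=r.read_state();T=np.array(s["tool_pos"]);print(T.round(2),s["grip_width"])
d=dots(p,21,T[:2]);M=rot(s["orientation"])[:2,:2]
if len(d)==3:print("ring-TCP tool",(M.T@(np.mean(d,0)-T[:2])).round(2))
q=r.capture("side");c=np.round(proj(q,[503,267,20])).astype(int)
cv2.imwrite("pics/w8.png",np.hstack([cv2.resize(p["image"],(480,360)),cv2.resize(q["image"][c[0]-45:c[0]+45,c[1]-40:c[1]+40],(320,360),interpolation=2)]))
```

```text
[504.5  268.11   3.12] 0.7253491857944924
dot 8 [258. 279.] [475.9 250.8] 33.4 -148.8
dot 119 [278. 286.] [481.1 257.2] 25.8 -155.1
dot 103 [382. 313.] [505.7 294.1] 26.0 87.3
dot 85 [388. 355.] [526.3 291. ] 31.6 46.4
dot 85 [306. 375.] [525.3 254.5] 24.8 -33.3
```

View pics/w8.png

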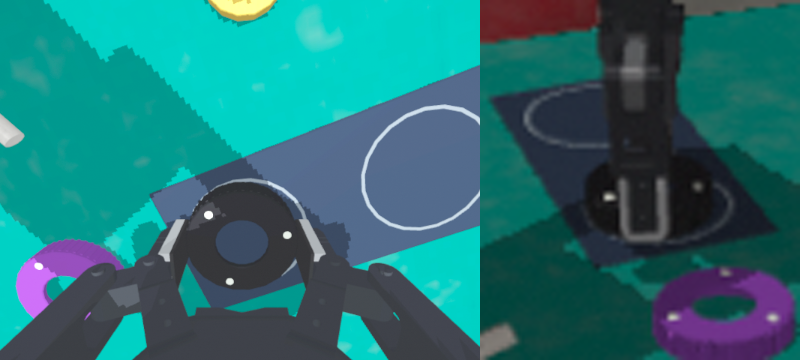

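>>> carry_out([
  [0.6,0,0,0.1,0,0,0],
  [0.6,0,0,0.2,0,0,0],
  [0.6,0.02,-0.1,0.1,0,0,0],
  [0.6,0.04,-0.21,0.09,0,0,0.1],
  [0.6,0.04,-0.21,0,0,0,0.12],
  [0.6,0.04,-0.21,0,0,0,0.12],
  [0.6,0.04,-0.21,0,0,0,0.12],
  [0.6,0.04,-0.21,0,0,0,0.12],
  [0.6,0.04,-0.21,0,0,0,0.12],
  [0.6,0.035,-0.14,0,0,0,0.0167],
  [0.6,0.0065,-0.06,0,0,0,0],
  [0.6,0,0,0,0,0,0],
  [0.6,0,0,0,0,0,0],
], force=40)

```text
time_s: 17.25
tool_pos: [563.3, -43.4, 98.9]
orientation: [0.69, -3.065, -0.001]
contact_force: [-0.2, 0.5, -0.3]
grip_width: 0.72
grip_force: 44.6
```

Run:
```python
from h import *
p=r.capture("wrist");s=r.read_state();T=np.array(s["tool_pos"]);M=rot(s["orientation"]);print(T.round(2),s["grip_width"],s["joint_pos"].round(2) if hasattr(s["joint_pos"],"round") else s["joint_pos"],M.round(3).tolist())
d=dots(p,T[2]+17.9,T[:2]);
if len(d)>=3:
    c=np.mean(d[:3],0);print("ring-TCP tool",(M[:2,:2].T@(c-T[:2])).round(2),"world",c.round(2),[np.degrees(np.arctan2(*(x-c)[::-1])).round(1) for x in d])
im=p["image"];H,S,V=cv2.split(cv2.cvtColor(im,cv2.COLOR_BGR2HSV))
n,l,st,cc=cv2.connectedComponentsWithStats((((H<8)|(H>172))&(S>120)&(V>80)).astype(np.uint8));C=np.array([564.4,-43.9])
for i in range(1,n):
    if st[i,4]>8:
        w=onz(p,cc[i][::-1],12)[:2]
        if np.hypot(*(w-C))<60:print("red",st[i,4],cc[i].round(),w.round(1),np.hypot(*(w-C)).round(1),np.degrees(np.arctan2(*(w-C)[::-1])).round(1))
cv2.imwrite("pics/w9.png",im)
```

```text
[563.27 -43.02  98.96] 0.7179665702893919 [-0.14  0.24  1.46  0.    1.44 -2.16] [[-0.903, -0.429, -0.0], [-0.429, 0.903, 0.001], [-0.0, 0.001, -1.0]]
dot 93 [278. 286.] [553.8 -66.3] 25.1 -112.3
dot 83 [383. 313.] [546.6 -22.7] 26.3 129.3
dot 13 [252. 358.] [589.9 -62.9] 33.2 -36.7
dot 72 [306. 375.] [588.  -38.3] 25.1 10.9
ring-TCP tool [ 3.12 -6.91] world [563.42 -50.6 ] [np.float64(-121.7), np.float64(121.1), np.float64(-24.9), np.float64(26.7)]
red 39 [276. 204.] [550.1 -83.1] 41.7 -110.1
red 40 [378. 232.] [538.2 -11.1] 42.0 128.7
red 14 [303. 299.] [608.1 -36.2] 44.4 9.9
```

View pics/w9.png

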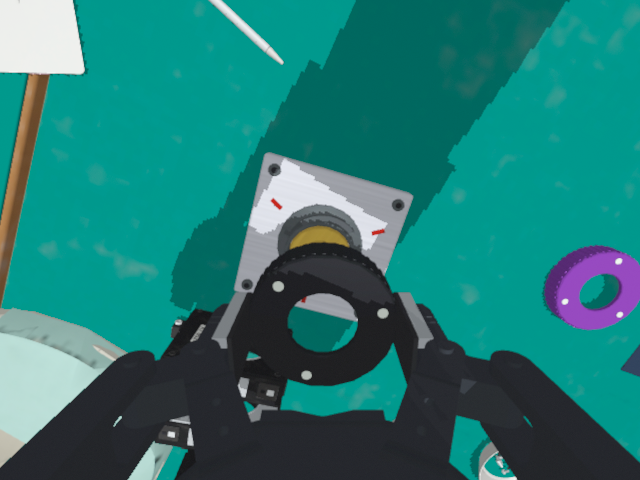

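The ring is held level over the cell with its dots in line with the red lines. It needs about (+1.6, −1.6) mm.

>>> carry_out([
  [0.6,0.008,-0.008,-0.1,0,0,0],
  [0.6,0,0,-0.12,0,0,0],
  [0.6,0,0,-0.05,0,0,0],
  [0.6,0,0,-0.02,0,0,0],
  [0.6,0,0,0,0,0,0],
  [0.6,0,0,-0.02,0,0,0],
  [0.6,0,0,0,0,0,0],
], force=30)

```text
time_s: 18.0
tool_pos: [565.3, -45.9, 37.4]
orientation: [-0.69, 3.064, -0.0]
contact_force: [0.3, 0.2, -1.1]
grip_width: 0.721
grip_force: 44.6
```

>>> carry_out([
  [0.6,0,0,-0.01,0,0,0],
  [0.6,0,0,0,0,0,0],
])

```text
time_s: 18.2
tool_pos: [565.1, -46.1, 35.0]
orientation: [-0.69, 3.065, 0.0]
contact_force: [-0.6, 0.1, -1.5]
grip_width: 0.72
grip_force: 44.6
```

>>> carry_out([
  [0.6,0,0,-0.01,0,0,0],
  [0.6,0,0,0,0,0,0],
])

```text
time_s: 18.4
tool_pos: [564.9, -46.0, 32.7]
orientation: [0.69, -3.065, -0.0]
contact_force: [-0.4, 0.2, -0.3]
grip_width: 0.726
grip_force: 44.7
```

>>> carry_out([
  [0.6,0,0.007,0.005,0,0,0],
  [0.6,0,0,0,0,0,0],
])

```text
time_s: 18.6
tool_pos: [565.2, -44.5, 34.1]
orientation: [-0.69, 3.065, 0.0]
contact_force: [0.3, -0.5, -0.8]
grip_width: 0.721
grip_force: 44.7
```

```bash
python3 st.py
```

```text
[ 0.16  0.03 -0.84] [-0.019 -0.013 -0.001] [565.14 -44.53  34.08] 0.7172237558703151
```

>>> carry_out([
  [0.6,0,0,-0.01,0,0,0],
  [0.6,0,0,-0.005,0,0,0],
  [0.6,0,0,0,0,0,0],
])

```text
time_s: 19.05
tool_pos: [564.8, -44.6, 30.6]
orientation: [0.69, -3.064, -0.0]
contact_force: [-0.4, -0.6, -0.8]
grip_width: 0.721
grip_force: 44.7
```

>>> carry_out([
  [0.6,0,0,-0.0075,0,0,0],
  [0.6,0,0,0,0,0,0],
])

```text
time_s: 19.25
tool_pos: [564.9, -44.6, 29.2]
orientation: [0.69, -3.065, -0.0]
contact_force: [-0.6, -0.1, -1.1]
grip_width: 0.721
grip_force: 44.6
```

>>> carry_out([
  [0.6,0,0,-0.0075,0,0,0],
  [0.6,0,0,0,0,0,0],
])

```text
time_s: 19.45
tool_pos: [564.9, -44.6, 27.7]
orientation: [0.69, -3.065, -0.0]
contact_force: [0.5, 0.3, -1.6]
grip_width: 0.725
grip_force: 44.6
```

>>> carry_out([
  [0.6,0,0,-0.006,0,0,0],
  [0.6,0,0,0,0,0,0],
])

```text
time_s: 19.65
tool_pos: [564.9, -44.6, 26.5]
orientation: [0.69, -3.065, -0.0]
contact_force: [0.4, -0.1, -0.5]
grip_width: 0.722
grip_force: 44.6
```

>>> carry_out([
  [0.6,0,0,-0.004,0,0,0],
  [0.6,0,0,0,0,0,0],
])

```text
time_s: 19.85
tool_pos: [565.0, -44.6, 25.8]
orientation: [0.69, -3.065, -0.0]
contact_force: [-0.4, 0.2, -0.8]
grip_width: 0.722
grip_force: 44.6
```

>>> carry_out([
  [0.6,0,0,-0.003,0,0,0],
  [0.6,0,0,0,0,0,0],
])

```text
time_s: 20.05
tool_pos: [565.0, -44.6, 25.3]
orientation: [0.69, -3.065, -0.0]
contact_force: [0.6, -0.1, -0.1]
grip_width: 0.721
grip_force: 44.6
```

>>> carry_out([
  [0.6,0,0,-0.003,0,0,0],
  [0.6,0,0,0,0,0,0],
])

```text
time_s: 20.25
tool_pos: [565.0, -44.6, 24.6]
orientation: [0.69, -3.065, -0.0]
contact_force: [-1.0, 1.0, -0.8]
grip_width: 0.724
grip_force: 44.6
```

>>> carry_out([
  [0.6,0,0,-0.003,0,0,0],
  [0.6,0,0,0,0,0,0],
])

```text
time_s: 20.45
tool_pos: [565.0, -44.6, 24.0]
orientation: [0.69, -3.065, -0.0]
contact_force: [0.2, 0.2, -0.8]
grip_width: 0.72
grip_force: 44.7
```

>>> carry_out([
  [0.6,0,0,-0.003,0,0,0],
  [0.6,0,0,0,0,0,0],
])

```text
time_s: 20.65
tool_pos: [565.0, -44.6, 23.5]
orientation: [0.69, -3.065, -0.0]
contact_force: [-0.2, -0.8, 0.1]
grip_width: 0.726
grip_force: 44.7
```

```bash
python3 st.py
```

```text
[ 0.18 -0.61 -0.14] [ 0.006 -0.013  0.013] [565.05 -44.6   23.52] 0.7184923145317154
```

>>> carry_out([
  [0.6,0,0,-0.003,0,0,0],
  [0.6,0,0,0,0,0,0],
])

```text
time_s: 21.0
tool_pos: [565.1, -44.6, 23.1]
orientation: [-0.69, 3.065, 0.0]
contact_force: [-1.5, 0.7, 1.7]
grip_width: 0.717
grip_force: 44.9
```

```bash
python3 st.py
```

```text
[-0.93  0.4   1.74] [ 0.065  0.117 -0.013] [565.09 -44.58  23.12] 0.7235288724484743
```

>>> carry_out([
  [0.6,0,0,0,0,0,-0.08],
  [0.6,0,0,0,0,0,-0.08],
  [0.6,0,0,0,0,0,-0.08],
  [0.6,0,0,0,0,0,-0.08],
  [0.6,0,0,0,0,0,0],
  [0.6,0,0,0,0,0,0],
])

```text
time_s: 21.75
tool_pos: [565.3, -44.6, 23.1]
orientation: [-0.172, 3.136, -0.0]
contact_force: [0.3, -0.0, 1.2]
grip_width: 0.724
grip_force: 44.8
```

```bash
python3 st.py
```

```text
[0.58 0.1  1.44] [ 0.019 -0.035  0.008] [565.25 -44.64  23.09] 0.721051418342469
```

>>> carry_out([
  [0.6,0,0,0,0,0,-0.06],
  [0.6,0,0,0,0,0,-0.06],
  [0.6,0,0,0,0,0,-0.06],
  [0.6,0,0,0,0,0,0],
  [0.6,0,0,0,0,0,0],
])

```text
time_s: 22.4
tool_pos: [565.1, -44.6, 23.0]
orientation: [0.124, 3.139, 0.0]
contact_force: [-1.2, -0.1, 1.3]
grip_width: 0.721
grip_force: 44.9
```

```bash
python3 st.py
```

```text
[-0.04  0.35  1.64] [ 0.032  0.027 -0.012] [565.1  -44.6   22.99] 0.7241630464391879
```

>>> carry_out([
  [0.6,0,0,0,0,0,-0.05],
  [0.6,0,0,0,0,0,-0.05],
  [0.6,0,0,0,0,0,-0.05],
  [0.6,0,0,0,0,0,0],
  [0.6,0,0,0,0,0,0],
])

```text
time_s: 23.05
tool_pos: [565.1, -44.6, 23.0]
orientation: [0.37, 3.12, 0.0]
contact_force: [0.5, -0.5, 1.9]
grip_width: 0.722
grip_force: 44.9
```

```bash
python3 st.py
```

```text
[0.17 0.01 1.78] [ 0.033  0.046 -0.023] [565.08 -44.59  22.96] 0.7186418678658947
```

>>> carry_out([
  [0.6,0,0,0,0,0,-0.05],
  [0.6,0,0,0,0,0,-0.05],
  [0.6,0,0,0,0,0,0],
  [0.6,0,0,0,0,0,0],
])

```text
time_s: 23.6
tool_pos: [565.1, -44.6, 23.0]
orientation: [0.533, 3.096, 0.0]
contact_force: [-0.4, 0.7, 2.5]
grip_width: 0.723
grip_force: 44.9
```

```bash
python3 st.py
```

```text
[0.07 0.54 2.12] [ 0.014 -0.015 -0.044] [565.06 -44.6   22.94] 0.7161862101166478
```

>>> carry_out([
  [0.6,0,0,0,0,0,-0.05],
  [0.6,0,0,0,0,0,-0.05],
  [0.6,0,0,0,0,0,0],
  [0.6,0,0,0,0,0,0],
])

```text
time_s: 24.15
tool_pos: [565.1, -44.6, 22.9]
orientation: [0.694, 3.064, 0.0]
contact_force: [-0.0, 0.6, 2.9]
grip_width: 0.725
grip_force: 44.9
```

```bash
python3 st.py
```

```text
[-0.07  0.32  2.26] [ 0.045  0.042 -0.036] [565.07 -44.6   22.94] 0.7224666968171927
```

>>> carry_out([
  [0.6,0,0,0,0,0,-0.05],
  [0.6,0,0,0,0,0,-0.05],
  [0.6,0,0,0,0,0,0],
  [0.6,0,0,0,0,0,0],
])

```text
time_s: 24.7
tool_pos: [565.1, -44.6, 22.9]
orientation: [0.854, 3.023, 0.0]
contact_force: [-0.1, 0.1, 2.2]
grip_width: 0.721
grip_force: 44.9
```

```bash
python3 st.py
```

```text
[-0.35 -0.28  2.27] [0.027 0.025 0.022] [565.05 -44.61  22.93] 0.721571725950141
```

>>> carry_out([
  [0.6,0,0,0,0,0,-0.05],
  [0.6,0,0,0,0,0,0],
  [0.6,0,0,0,0,0,0],
])

```text
time_s: 25.15
tool_pos: [565.0, -44.6, 22.9]
orientation: [0.933, 3.0, 0.0]
contact_force: [0.3, -0.2, 2.1]
grip_width: 0.721
grip_force: 44.9
```

```bash
python3 st.py
```

```text
[-0.01 -0.05  2.2 ] [ 0.045 -0.043  0.014] [565.05 -44.61  22.93] 0.7205199706588842
```

>>> carry_out([
  [0.6,0,0,0,0,0,-0.05],
  [0.6,0,0,0,0,0,0],
  [0.6,0,0,0,0,0,0],
])

```text
time_s: 25.6
tool_pos: [565.0, -44.6, 22.8]
orientation: [-1.011, -2.974, -0.0]
contact_force: [1.3, 0.6, 1.0]
grip_width: 0.721
grip_force: 44.8
```

```bash
python3 st.py
```

```text
[0.57 0.61 0.68] [ 0.083 -0.078 -0.034] [565.02 -44.58  22.85] 0.7222398902708416
```

>>> carry_out([
  [0.6,0,0,-0.0015,0,0,-0.05],
  [0.6,0,0,0,0,0,0],
  [0.6,0,0,0,0,0,0],
])

```text
time_s: 26.05
tool_pos: [565.1, -44.6, 22.7]
orientation: [1.089, 2.947, 0.0]
contact_force: [-0.2, 0.0, 1.6]
grip_width: 0.717
grip_force: 44.9
```

```bash
python3 st.py
```

```text
[-0.05  0.23  1.63] [ 0.08  -0.053 -0.024] [565.06 -44.59  22.66] 0.7196500231978216
```

>>> carry_out([
  [0.6,0,0,-0.0015,0,0,-0.05],
  [0.6,0,0,0,0,0,0],
  [0.6,0,0,0,0,0,0],
])

```text
time_s: 26.5
tool_pos: [565.1, -44.6, 22.4]
orientation: [1.165, 2.917, 0.0]
contact_force: [-0.3, 0.8, 1.7]
grip_width: 0.721
grip_force: 44.9
```

```bash
python3 st.py
```

```text
[-0.33  0.51  2.03] [ 0.086 -0.056 -0.029] [565.1  -44.61  22.41] 0.7187226661190469
```

>>> carry_out([
  [0.6,0,0,0,0,0,-0.05],
  [0.6,0,0,0,0,0,0],
  [0.6,0,0,0,0,0,0],
])

```text
time_s: 26.95
tool_pos: [565.0, -44.6, 22.2]
orientation: [-1.241, -2.886, -0.0]
contact_force: [0.7, 0.8, 1.2]
grip_width: 0.719
grip_force: 44.8
```

```bash
python3 st.py
```

```text
[1.36 0.58 0.63] [ 0.086 -0.162 -0.05 ] [565.02 -44.58  22.23] 0.7240296413068902
```

>>> carry_out([
  [0.6,0,0,0,0,0,-0.05],
  [0.6,0,0,0,0,0,0],
  [0.6,0,0,0,0,0,0],
])

```text
time_s: 27.4
tool_pos: [564.9, -44.5, 22.0]
orientation: [-1.317, -2.852, -0.0]
contact_force: [1.5, 0.5, -0.8]
grip_width: 0.72
grip_force: 44.6
```

```bash
python3 st.py
```

```text
[ 1.27  0.76 -1.64] [ 0.132 -0.255 -0.094] [564.93 -44.55  22.07] 0.7190020742128059
```

>>> carry_out([
  [0.6,0,0,-0.001,0,0,-0.035],
  [0.6,0,0,0,0,0,0],
  [0.6,0,0,0,0,0,0],
])

```text
time_s: 27.85
tool_pos: [564.9, -44.5, 21.9]
orientation: [-1.369, -2.827, -0.0]
contact_force: [2.1, 2.5, -1.6]
grip_width: 0.719
grip_force: 44.5
```

```bash
python3 st.py
```

```text
[ 1.16  1.67 -2.5 ] [ 0.225 -0.242  0.023] [564.9  -44.52  21.94] 0.7217692453711569
```

>>> carry_out([
  [0.8,0,0,0,0,0,0],
  [0.95,0,0,0,0,0,0],
  [0.95,0,0,0,0,0,0],
  [0.95,0,0,0.03,0,0,0],
  [0.95,0,0,0.1,0,0,0],
  [0.95,0,0,0.15,0,0,0],
  [0.95,0,0,0,0,0,0],
  [0.95,0,0,0,0,0,0],
])

```text
time_s: 28.8
tool_pos: [565.6, -44.7, 79.3]
orientation: [1.37, 2.825, 0.001]
contact_force: [-0.4, -0.5, -1.0]
grip_width: 0.947
grip_force: 0.0
```

Run:
```python
from h import *
p=r.capture("wrist");s=r.read_state();T=np.array(s["tool_pos"]);M=rot(s["orientation"]);print(T.round(1),s["contact_force"])
C=np.array([564.5,-44]);d=dots(p,40.5,C,30)
c=np.mean(d,0);print(c.round(2),[np.degrees(np.arctan2(*(x-c)[::-1])).round(1) for x in d])
q=r.capture("side");k=np.round(proj(q,[564,-44,40])).astype(int);w=np.round(proj(p,[564,-44,40])).astype(int)
cv2.imwrite("pics/w10.png",np.hstack([cv2.resize(p["image"][w[0]-90:w[0]+90,w[1]-100:w[1]+100],(400,360),interpolation=2),cv2.resize(q["image"][k[0]-45:k[0]+45,k[1]-50:k[1]+50],(400,360),interpolation=2)]))
```

```text
[564.9 -44.6  78.1] [-0.90758393 -0.41036306 -0.55846808]
dot 62 [289. 239.] [538.7 -40.5] 26.0 172.2
dot 50 [365. 259.] [579.4 -23.7] 25.2 53.7
dot 44 [310. 307.] [573.5 -67.2] 24.9 -68.7
[563.9  -43.77] [np.float64(172.5), np.float64(52.3), np.float64(-67.6)]
```

View pics/w10.png

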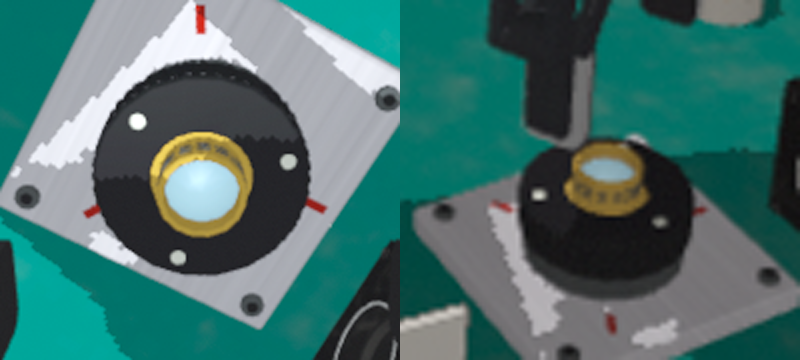

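```bash
python3 -c "
from cell import r
print(r.hand_in())"
```

```text
the job is handed in; nothing more can be done
None
```

I handed the job in at about 29 s: the lens is seated level and released, with the ring on and turned 77° clockwise. I put the load on the lens at 8–12 N from ring height and turn angle; the wrist torque was too noisy to confirm it, and the hand-in returned no verdict.

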